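Slide the touch mixer onto its mat and hold a flask pressed in its sprung ring

TASK

The small mixer walks about when it runs on the bare bench, so first slide it across the worktop (do not lift it; keep its feet on the bench) until all four feet stand on the black anti-slip mat, and let go of it. Then take the stoppered round flask (not the conical one), seat it upright in the mixer's sprung ring cradle and press it down gently until the ring has sunk most of its way, about 6 to 10 mm; the job finishes there, with the gripper still gripping the flask and holding it pressed down, and touching no part of the mixer itself. Leave the conical flask and the tape roll where they are.

Things in the scene. Friction and masses are not known exactly. Their poses are not given: they have to be found in the camera images.
- mat: Black rubber anti-slip mat, fixed, lying flat on the worktop: top face 160 x 110 mm, 2 mm high, with a 6 mm sloping bevel all round, up which the mixer's chamfered feet ride (172 x 122 mm over all). Origin at its centre on the worktop; x along its long side.
- mat_top (a point): Centre of the mat's top face, 2 mm above the worktop; x along the 160 mm side, y along the 110 mm side.
- mixer: Loose white mixer, 0.9 kg, 138 mm long (x), 96 wide. Origin mid-length at foot level. At +x a round housing (96 across, centred at x = 20, deck 42 high) under the sprung ring (78 across, top 76 high); at -x, roughly towards the robot, a control nose, 50 wide in y, x = -70 to -26, 5 to 36 high (knob to 49), to pinch across y from above.
- mixer_nose (a point): Point in the middle of the mixer's control nose, 45 mm to -x of the mixer's origin and 30 mm above its feet; axes as the mixer's.
- foot_rear_left (a point): Centre of the underside of the mixer's foot at x = +50, y = +32 mm in the mixer's frame.
- foot_rear_right (a point): Foot at x = +50, y = -32 mm in the mixer's frame.
- foot_front_left (a point): Foot under the nose at x = -60, y = +18 mm in the mixer's frame.
- foot_front_right (a point): Foot under the nose at x = -60, y = -18 mm in the mixer's frame.
- cradle (a joint): Downward travel of the sprung ring cradle on the mixer: 0 = up (at rest), 0.010 m = at its stop. About 3 N start it moving, then 0.7 N a millimetre, about 10 N at the stop; the flask's own weight does not move it.
- ring_top (a point): Centre of the cradle's black rubber ring at the level of its top edge: over the housing, 20 mm to +x of the mixer's origin, 76 mm above its feet when up. The hole is 50 mm across at the top and 12 mm deep; the flask's bulb rests on its edge. z up.
- round_flask: Loose stoppered flat-bottomed round flask of amber glass, 0.15 kg, 106 mm tall, at the back; it and the conical flask may be swapped. Origin at the centre of its base, z along the neck. Bulb 64 mm across; straight neck 24 mm across, 58 to 90 mm above the base; lip and black stopper 27 mm across, 90 to 106 mm. Seated in the ring, its base lies 7 mm below the ring's top.
- flask_center (a point): Centre of the round flask's bulb, 26.5 mm above its base; about 19.5 mm above the ring's top when seated.
- flask_neck (a point): Point on the axis of the round flask's neck, 76 mm above its base, where to grip it.
- conical_flask: Bystander: loose conical flask with some orange solution, 68 mm across the base, 111 mm tall; origin at the centre of its base. Leave it alone.
- tape_roll: Bystander: loose roll of tape lying flat, 69 mm across, 19 mm high; origin under its centre. Leave it alone.
Things that resemble listed ones, but are neither listed nor needed, are in the scene too. Leave any blue look-alike of the round_flask alone.

How it is judged:
By the outcome, as a careful person would: the job done as asked, in the order asked, and still so for the second after the job is handed in, while the arm keeps its last pose, push and grip.
It also fails if it takes over 58 s, if anything falls off the work surface, if the arm or the gripper's body presses on something with over 40 N, if the wrist force passes 120 N, or if a joint passes its speed limit or range.

ROBOT

A 7-joint arm with a two-finger parallel gripper is mounted at the origin on the work surface; the furniture and walls round the work are solid. World frame = base frame: x ahead of the robot, y to its left, z up, the work surface at z = 0. Lengths are in m, angles in rad, forces in N, time in s.
With the tool pointing down it reaches from about 0.4 to 0.875 m from the base axis. Payload 6.5 kg.
Tool frame: the origin (TCP) lies at the very end of the fingers, on their centre line; the grasp point (between the pads) lies 19 mm behind it; z points along the fingers, y is the line along which they close (so a half turn about z gives the same grasp; the last joint's range is limited). The gripper opens to 85 mm and grips with 20 to 120 N. Pads are 22 mm wide; open, the fingers measure 114 mm over their backs; the gripper's body (76 mm by 85 mm) begins 54 mm behind the grasp point. The pads swing forward as they close: fully open they stand 13 mm farther back than shut.
Start: joints at [-1.35, 0.536, -0.004, 1.538, 0.003, 1.067, -0.071], TCP at [0.184, 0.623, 0.231] pointing down, gripper open.
Joint ranges: [-2.7, 2.7], [-0.37, 2.16], [-1.27, 1.26], [0.24, 2.4], [-1.31, 4.45], [0.19, 1.91], [-2.76, 2.76]. Speed limits (rad/s): [2.39, 2.39, 3.14, 3.14, 3.14, 3.14, 3.14].

INTERFACE

Orientations are given as a 3x3 rotation matrix whose columns are the frame's x, y, z axes.
In Python, from cell import state, eyes, close_job gives the robot as it stands.
- The arm moves only by the tool send_rows, never from a script. Its argument "motion" is one flat list of numbers, 7 for each row, row after row: the turn, a rotation vector about the tool's x, y, z in rad, then the shift along the tool's x, y, z in cm, then the closure, from -1 (fully open) to 1 (shut). In form: [wx, wy, wz, tx, ty, tz, gripper, wx, wy, wz, tx, ty, tz, gripper, ...]. A call has 1 to 8 rows; each row is the pose to reach, as a shift and turn from the pose commanded when the call began, along the tool's axes at that moment; what a row does not reach only later rows make up. A row lasts 1/12 s, in which the tool goes at most 41.7 mm and 7.16 degrees, less where a joint would pass 70% of its speed; a pose out of reach is approached as far as the arm can. A call with a gripper value outside its range is refused whole. The fingers move at their own pace and stop on an object; "grip_force" is the grip in N (left out, the last holds). Time passes only in rows, so rows that repeat a pose let the fingers close. It gives the time, the measured TCP pose, the force, the opening and the grip force at its end, in the units of the state.
- state(): the state, without advancing time (a new reading comes with each control period).
- eyes.read_camera(name): name is "scene" or "top" or "wrist"; returns a dict with "pixels" (480x640x3 uint8, red, green, blue), "depth" (480x640 float32, m along the optical axis (not along the pixel's ray), 0 where there is no reading), "fx", "fy", "cx", "cy" (pixels), "k1" (the pictures are not rectified: a ray, as slopes to the right and down, at radius r is drawn at 1 + k1 r^2 times it, then the intrinsics apply), "pose" (4x4, takes a point from camera to world coordinates). Camera axes: x right, y down, z forward; pixel columns grow to the right and rows downward; lengths in m; the calibration is good to about 2 mm. A picture is of the moment at which its call begins.
- close_job(): hands the job in; it is judged then, once.
The state is a dict: "time": time; "qpos": joint angles; "joint_vel": joint speeds; "tau": joint torques, N m; "eef_pos": TCP position; "tool_rot": TCP orientation; "contact_force": force on the tool from outside, world axes, zero at the start; "ft_torque": the same for the moment, N m; "opening": opening from 0.0 (shut) to 1.0 (fully open); "grip_force": force on a finger pad.
Only numpy, scipy, OpenCV 4.12 (cv2) and the standard library are available. Lean on these libraries where they do the work, as an engineer would, in place of code of your own. Each camera call takes 0.05 s, during which the arm holds its last target. There are 200 camera calls.

## Working session

There is one attempt and no reset: what is moved stays moved. The work goes in short steps, Python scripts to look and compute and a tool call to move; the robot and the scene stay as the last step left them, time stands still between calls to the robot, and variables do not carry over. Pictures are saved under pics/ and viewed, at most 10 in all, crops included, and the job is handed in when it is done.

Besides the shell and the picture viewer there is one more tool, called as name(argument=value, ...), one argument or row to a line, values as JSON. send_rows: Moves the arm, as the interface text tells. Its arguments: {"type":"object","properties":{"motion":{"type":"array"},"grip_force":{"type":"number"}},"required":["motion"]}

```bash
mkdir -p pics && cat > h.py <<'E'
import numpy as np, cv2
from cell import state, eyes, close_job
def cam(n):
    c=eyes.read_camera(n); return c
def save(c,f): cv2.imwrite('pics/'+f,cv2.cvtColor(c['pixels'],cv2.COLOR_RGB2BGR))
def rays(c,uv):
    uv=np.atleast_2d(np.asarray(uv,float))
    d=np.stack([(uv[:,0]-c['cx'])/c['fx'],(uv[:,1]-c['cy'])/c['fy']],1)
    s=d.copy()
    for _ in range(20): s=d/(1+c['k1']*(s**2).sum(1,keepdims=True))
    return s
def toplane(c,uv,z):
    s=rays(c,uv); P=c['pose']; d=np.c_[s,np.ones(len(s))]@P[:3,:3].T; o=P[:3,3]
    return o+d*((z-o[2])/d[:,2])[:,None]
def cloud(c):
    v,u=np.mgrid[:480,:640]; uv=np.c_[u.ravel(),v.ravel()]
    s=rays(c,uv); z=c['depth'].reshape(-1,1)
    p=np.c_[s*z,z]@c['pose'][:3,:3].T+c['pose'][:3,3]
    p[z[:,0]==0]=np.nan
    return p.reshape(480,640,3)
E
python3 - <<'E'
from h import *
import pickle
s=state(); print(s['time'],s['eef_pos'],np.round(s['tool_rot'],3).tolist(),s['opening'])
for n in('scene','top'):
    c=cam(n); save(c,n+'0.png'); pickle.dump(dict(c),open(n+'0.pkl','wb'))
    print(n,np.round(c['pose'],3).tolist(),c['fx'],c['k1'])
E
```

```text
0.0 [0.18371754 0.62284487 0.23041951] [[-0.959, 0.283, -0.0], [0.283, 0.959, -0.002], [-0.0, -0.002, -1.0]] 0.9971474663091315
scene [[0.567, 0.515, -0.642, 1.257], [0.823, -0.369, 0.431, -0.494], [-0.014, -0.774, -0.634, 0.818], [0.0, 0.0, 0.0, 1.0]] 596.1485464457174 0.06698036199363977
top [[0.002, -0.987, 0.16, 0.335], [-1.0, -0.002, 0.002, 0.025], [-0.002, -0.16, -0.987, 1.093], [0.0, 0.0, 0.0, 1.0]] 562.9191738838596 -0.17088006537563769
```

```bash
ls
```

```text
h.py
pics
scene0.pkl
top0.pkl
```

View pics/scene0.png

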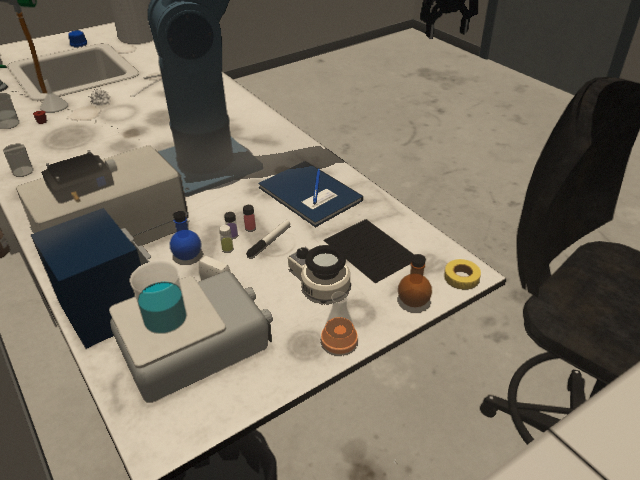

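View pics/top0.png

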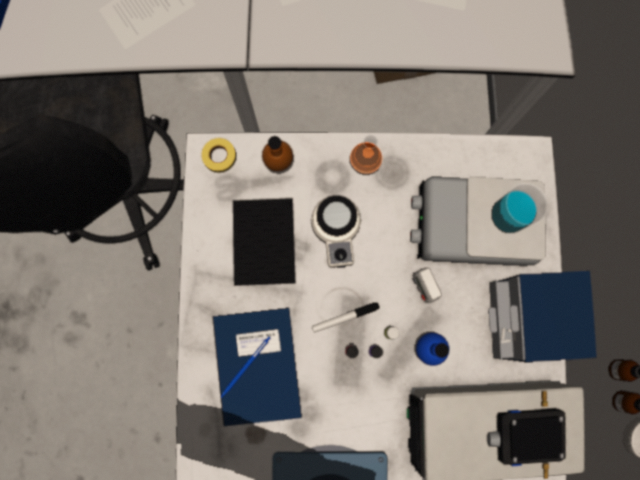

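The scene view shows the amber round flask at (415,285), the conical flask at (340,335), the tape at (462,273), the mixer at (323,272) and the mat at (370,248). In the top view these are the amber flask (277,155), tape (219,154), mat (264,241), and the mixer with its ring at (337,216) and nose at (341,253).

```bash
cat > m.py <<'E'
from h import *
def mat(c):
    g=c['pixels'].max(2); m=np.zeros((480,640),np.uint8); m[185:300,215:315]=(g[185:300,215:315]<70)
    k=max(cv2.findContours(m,0,2)[0],key=cv2.contourArea)
    p=toplane(c,k[:,0,:],0.001)[:,:2].astype(np.float32)
    return cv2.minAreaRect(p*1000)
def ring(c,lo,hi,z=.076,win=None):
    P=cloud(c); g=c['pixels'].max(2)
    m=(P[...,2]>lo)&(P[...,2]<hi)
    return P,m
E
python3 - <<'E'
from m import *
import pickle
T=pickle.load(open('top0.pkl','rb')); S=pickle.load(open('scene0.pkl','rb'))
print('mat',mat(T))
for n,c in(('top',T),('scene',S)):
    P=cloud(c); rgb=c['pixels'].astype(int)
    # table height check
    a=(P[...,0]>.45)&(P[...,0]<.8)&(P[...,1]>-.1)&(P[...,1]<.25)
    print(n,'table z',np.median(P[a][:,2]))
    dark=rgb.max(2)<80
    r=a&(P[...,2]>.068)&(P[...,2]<.082)&(P[...,1]<.05)
    q=P[r][:,:2].astype(np.float32)*1000
    print('ringtop',len(q),cv2.minEnclosingCircle(q),q.min(0),q.max(0),np.median(P[r][:,2]))
    r=a&(P[...,2]>.012)&(P[...,2]<.09)&(P[...,1]<.05)&(P[...,1]>-.12)&(P[...,0]<.72)
    q=P[r]; print('mixer',q.min(0),q.max(0))
    r2=a&(P[...,2]>.028)&(P[...,2]<.039)&(P[...,1]<.05)&(P[...,1]>-.12)&(P[...,0]<.62)
    q=P[r2][:,:2].astype(np.float32)*1000; print('nose', len(q),cv2.minAreaRect(q) if len(q)>3 else 0)
    # amber
    h=cv2.cvtColor(c['pixels'],cv2.COLOR_RGB2HSV)
    am=(h[...,0]<14)&(h[...,1]>150)&(h[...,2]>40)&(P[...,0]>.6)&(P[...,0]<.95)&(P[...,1]>.05)&(P[...,1]<.3)
    v,u=np.nonzero(am); print('amber',len(u),u.min(),u.max(),v.min(),v.max(),np.nanmin(P[am],0),np.nanmax(P[am],0))
    st=(P[...,2]>.085)&(P[...,2]<.12)&(P[...,0]>.6)&(P[...,0]<.95)&(P[...,1]>.05)&(P[...,1]<.3)
    print('stopper',st.sum(),P[st].min(0),P[st].max(0),P[st].mean(0))
    ye=(h[...,0]>20)&(h[...,0]<35)&(h[...,1]>150)&(P[...,1]>.1)
    print('tape',np.nanmedian(P[ye],0),np.nanmin(P[ye],0),np.nanmax(P[ye],0))
# zoom crops
cr=cv2.resize(T['pixels'][130:290,200:400],None,fx=4,fy=3.75)[:,:,::-1]
cr=cv2.resize(T['pixels'][135:285,200:400],(800,600),interpolation=cv2.INTER_CUBIC)[:,:,::-1]; cv2.imwrite('pics/crop.png',cr)
E
```

```text
mat ((512.4577026367188, 131.09939575195312), (167.8919219970703, 117.7021484375), 2.090665578842163)
top table z 0.001075812745993554
ringtop 866 ((605.994140625, -36.27423095703125), 98.60867309570312) [512.74976 -88.62365] [695.5423   27.21435] 0.07556030871400932
mixer [ 0.45850753 -0.09976826  0.01202343] [0.71279485 0.03699369 0.08968642]
nose 668 ((527.043212890625, -5.818958282470703), (95.42379760742188, 134.31056213378906), 79.54869842529297)
amber 598 263 291 142 170 [0.64798013 0.07620533 0.02771608] [0.70170038 0.13115723 0.10852316]
stopper 183 [0.66609386 0.09244261 0.0870087 ] [0.69294002 0.11595637 0.11100222] [0.67838179 0.10396517 0.10349132]
tape [0.68184625 0.22091964 0.01868391] [0.65211804 0.19073717 0.01221639] [0.71669263 0.25474794 0.02539074]
scene table z -0.00014808292212087348
ringtop 752 ((606.3978271484375, -43.01909255981445), 100.78968811035156) [513.7368  -91.79184] [700.4997    25.637693] 0.07410473224323272
mixer [ 0.46624109 -0.09991216  0.01202632] [0.71809754 0.03346804 0.08995296]
nose 532 ((535.2329711914062, -23.495986938476562), (138.41697692871094, 89.37446594238281), 19.17984962463379)
amber 680 399 430 263 303 [0.66185779 0.07083888 0.02051315] [0.71408303 0.12490299 0.09508693]
stopper 211 [0.66936611 0.08872799 0.08502803] [0.69643822 0.11628206 0.10956678] [0.68547103 0.09979842 0.10015485]
tape [0.69605697 0.21859475 0.01757451] [ 0.59622592  0.18838412 -0.00483033] [0.72524414 0.8237061  0.23611695]
```

View pics/crop.png

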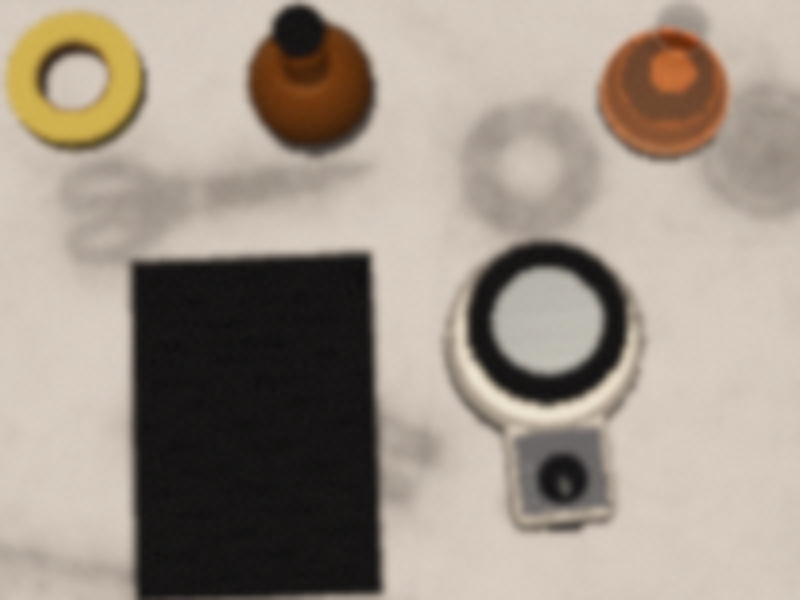

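The crop shows the mat with corners near (133,262), (370,253), (381,592) and (137,598), the black ring centred at (547,322), the grey nose panel at (564,470), and the amber flask's stopper at (298,31).

```bash
cat > m.py <<'E'
from h import *
def blob(m,seed):
    n,l=cv2.connectedComponents(m.astype(np.uint8)); v,u=np.nonzero(l)
    i=np.argmin((u-seed[0])**2+(v-seed[1])**2); return (l==l[v[i],u[i]]).astype(np.uint8)
def contour(m): return max(cv2.findContours(m,cv2.RETR_EXTERNAL,cv2.CHAIN_APPROX_NONE)[0],key=cv2.contourArea)[:,0,:]
def circ(p):
    A=np.c_[2*p[:,:2],np.ones(len(p))]; s=np.linalg.lstsq(A,(p[:,:2]**2).sum(1),rcond=None)[0]
    return s[:2]*1000,1000*np.sqrt(s[2]+s[0]**2+s[1]**2)
def mixer(c,seed,noseed,z0=0):
    """ring hole (light disc) edge is the ring's top inner edge or, outside, the ring's outer top edge"""
    g=c['pixels'].max(2); b=blob((g<90),seed); k=contour(b)
    e=circ(toplane(c,k,.074+z0))
    return e
E
python3 - <<'E'
from m import *
import pickle
T=pickle.load(open('top0.pkl','rb')); S=pickle.load(open('scene0.pkl','rb'))
print('mat',cv2.minAreaRect((toplane(T,contour(blob(T['pixels'].max(2)<70,(264,241))),.001)[:,:2]*1000).astype(np.float32)))
print('matS',cv2.minAreaRect((toplane(S,contour(blob(S['pixels'].max(2)<50,(370,248))),.001)[:,:2]*1000).astype(np.float32)))
print('ring',mixer(T,(321,216),0),mixer(S,(308,262),0))
# nose: grey panel in top view
h=cv2.cvtColor(T['pixels'],cv2.COLOR_RGB2HSV)
g=T['pixels'].max(2); m=np.zeros_like(g); m[238:270,322:358]=g[238:270,322:358]<150
k=contour(blob(m,(333,250))); r=cv2.minAreaRect((toplane(T,k,.036)[:,:2]*1000).astype(np.float32)); print('panel',r)
# white nose + housing silhouettes
# knob
m[:]=0; m[240:268,328:354]=g[240:268,328:354]<60; k=contour(blob(m,(341,255))); print('knob',circ(toplane(T,k,.049)))
# stopper & bulb
for c,s,bs,n in((T,(274,143),(280,160),'T'),(S,(418,260),(415,290),'S')):
    g=c['pixels'].max(2); k=contour(blob(g<45,s)); print(n,'stopper',len(k),circ(toplane(c,k,.106)),k.min(0),k.max(0))
P=cloud(T)
# bulb sphere fit by depth, both cams
for c,s in((T,(278,158)),(S,(415,290))):
    P=cloud(c); h=cv2.cvtColor(c['pixels'],cv2.COLOR_RGB2HSV)
    b=blob((h[...,0]<14)&(h[...,1]>150)&(h[...,2]>40),s)>0
    q=P[b&(P[...,2]<.05)&(P[...,2]>.01)]
    A=np.c_[2*q,np.ones(len(q))]; x=np.linalg.lstsq(A,(q**2).sum(1),rcond=None)[0]; print('sphere',x[:3]*1000,np.sqrt(x[3]+x[:3]@x[:3])*1000,len(q))
E
```

```text
mat ((512.4577026367188, 131.09939575195312), (167.8919219970703, 117.7021484375), 2.090665578842163)
matS ((525.28955078125, 94.89617156982422), (217.47015380859375, 187.81300354003906), 89.43856048583984)
ring (array([549.93228552, -10.38961705]), np.float64(36.36967892520287)) (array([585.82624557,  50.48814919]), np.float64(91.67794258922217))
panel ((485.7658386230469, -18.050535202026367), (40.1972770690918, 41.628150939941406), 7.654044151306152)
knob (array([480.02624836, -18.31641604]), np.float64(10.454870001848159))
T stopper 31 (array([678.77857151, 104.05965149]), np.float64(10.16457169551589)) [269 137] [280 148]
S stopper 322 (array([613.0834768 ,  27.06452059]), np.float64(84.90823300928648)) [297 220] [424 281]
sphere [678.6261806  104.40892028  27.95442217] 29.84693756275191 320
sphere [683.34066931 101.67416284  27.53635154] 29.286866678789988 392
```

```bash
cat > to.py <<'E'
import sys; from h import *
from scipy.spatial.transform import Rotation as Ro
def to(x,y,z,psi,s=None):
    "tool down, tool y at world angle psi deg; R cols: x=psi+90"
    s=s or state(); R=np.array(s['tool_rot']); a=np.radians(psi)
    Y=np.array([np.cos(a),np.sin(a),0]); Z=np.array([0,0,-1.]); T=np.c_[np.cross(Y,Z),Y,Z]
    T2=T*[-1,-1,1]
    w=min((Ro.from_matrix(R.T@t).as_rotvec() for t in(T,T2)),key=np.linalg.norm)
    return np.round(w,3),np.round(R.T@(np.array([x,y,z])-s['eef_pos'])*100,2)
if __name__=='__main__':
    for a in sys.argv[1:]: print(a,*to(*map(float,a.split(','))))
    s=state(); print(s['time'],s['eef_pos'].round(4),s['contact_force'].round(2),s['opening'],s['grip_force'],s['qpos'].round(2))
E
python3 to.py .45,.37,.23,85 .478,-.019,.2,97
```

```text
.45,.37,.23,85 [-0.002 -0.    -0.199] [-32.69 -16.73   0.08]
.478,-.019,.2,97 [-0.002 -0.    -0.409] [-46.38 -53.24   3.14]
0.1 [0.1837 0.6229 0.2305] [-0.13  0.68  0.72] 1.0010616713376443 0.0 [-1.35  0.54 -0.    1.54  0.    1.07 -0.07]
```

send_rows(
  motion=[0,0,-0.2,-32.7,-16.7,0,-1,0,0,-0.2,-32.7,-16.7,0,-1,0,0,-0.2,-32.7,-16.7,0,-1,0,0,-0.2,-32.7,-16.7,0,-1,0,0,-0.2,-32.7,-16.7,0,-1,0,0,-0.2,-32.7,-16.7,0,-1,0,0,-0.41,-46.4,-53.2,3,-1,0,0,-0.41,-46.4,-53.2,3,-1],
)

```text
time: 0.77
eef_pos: [0.3861, 0.3686, 0.2257]
tool_rot: [[-0.992, -0.127, 0.0], [-0.127, 0.992, -0.0], [-0.0, -0.0, -1.0]]
contact_force: [-0.1, -0.8, 0.2]
opening: 0.998
grip_force: 0.0
```

```bash
python3 to.py .478,-.019,.2,97
```

```text
.478,-.019,.2,97 [-0.     0.     0.006] [ -4.18 -39.61   2.59]
0.7667 [0.3861 0.3686 0.2257] [-0.09 -0.77  0.24] 0.9980012857886322 0.0 [-0.83  0.35 -0.03  1.85  0.01  0.94  0.84]
```

send_rows(
  motion=[0,0,0.006,-4.2,-39.6,2.6,-1,0,0,0.006,-4.2,-39.6,2.6,-1,0,0,0.006,-4.2,-39.6,2.6,-1,0,0,0.006,-4.2,-39.6,2.6,-1,0,0,0.006,-4.2,-39.6,2.6,-1,0,0,0.006,-4.2,-39.6,2.6,-1,0,0,0.006,-4.2,-39.6,2.6,-1,0,0,0.006,-4.2,-39.6,2.6,-1],
)

```text
time: 1.43
eef_pos: [0.46, 0.0446, 0.2043]
tool_rot: [[-0.993, -0.117, -0.0], [-0.117, 0.993, 0.0], [0.0, 0.0, -1.0]]
contact_force: [0.0, 1.2, -0.4]
opening: 1.0
grip_force: 0.0
```

```bash
python3 to.py .478,-.019,.2,97
```

```text
.478,-.019,.2,97 [ 0.    -0.    -0.005] [-1.04 -6.53  0.43]
1.4333 [0.46   0.0446 0.2043] [ 0.03  1.2  -0.35] 1.0004109800639687 0.0 [-0.32  0.25  0.14  2.05 -0.05  0.84  1.54]
```

send_rows(
  motion=[0,0,-0.005,-1.0,-6.5,0.4,-1,0,0,-0.005,-1.0,-6.5,0.4,-1,0,0,-0.005,-1.0,-6.5,0.4,-1,0,0,-0.005,-1.0,-6.5,0.4,-1,0,0,-0.005,-1.0,-6.5,0.4,-1],
)

```text
time: 1.85
eef_pos: [0.4774, -0.0158, 0.2002]
tool_rot: [[-0.992, -0.123, -0.001], [-0.123, 0.992, 0.001], [0.001, 0.001, -1.0]]
contact_force: [0.3, 0.2, -0.5]
opening: 1.002
grip_force: 0.0
```

```bash
python3 to.py .478,-.019,.2,97; python3 - <<'E'
from h import *; import pickle
c=cam('wrist'); save(c,'w1.png'); pickle.dump(dict(c),open('w1.pkl','wb'))
c=cam('top'); pickle.dump(dict(c),open('t1.pkl','wb'))
E
```

```text
.478,-.019,.2,97 [ 0.001 -0.001  0.001] [-0.02 -0.33  0.02]
1.85 [ 0.4774 -0.0158  0.2002] [ 0.31  0.24 -0.5 ] 1.0016072569673349 0.0 [-0.21  0.29  0.17  2.02 -0.07  0.84  1.7 ]
```

View pics/w1.png

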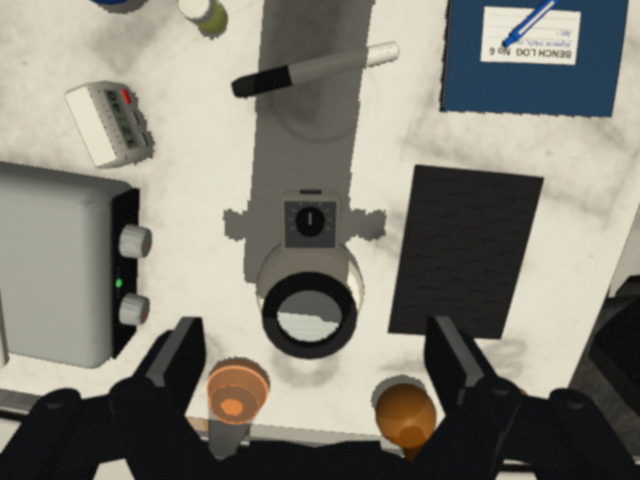

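The wrist view shows the mixer nose panel at (310,222), knob (310,220), ring (309,315), mat with corners near (415,165), (543,178), (502,338) and (388,332), and the amber flask at (405,415). I'll measure from this view to cross-check.

```bash
python3 - <<'E'
from m import *
import pickle
W=pickle.load(open('w1.pkl','rb'))
print(W['pose'][:3,3],W['fx'],W['k1'])
g=W['pixels'].max(2)
def sub(t,x0,x1,y0,y1):
    m=np.zeros_like(g); m[y0:y1,x0:x1]=g[y0:y1,x0:x1]<t; return m
k=contour(blob(sub(60,380,560,155,350),(465,250))); print('mat',cv2.minAreaRect((toplane(W,k,.001)[:,:2]*1000).astype(np.float32)))
k=contour(blob(sub(60,255,362,265,365),(270,315))); print('ring',circ(toplane(W,k,.074)))
k=contour(blob(sub(45,290,330,203,240),(310,222))); print('knob',circ(toplane(W,k,.049)))
k=contour(blob(sub(100,286,337,200,249),(295,240))); print('panel',cv2.minAreaRect((toplane(W,k,.036)[:,:2]*1000).astype(np.float32)))
P=cloud(W)
b=(P[...,2]>.028)&(P[...,2]<.04)&(P[...,0]>.44)&(P[...,0]<.495)&(abs(P[...,1])<.06)
print('nosecloud',cv2.minAreaRect((P[b][:,:2]*1000).astype(np.float32)), P[b][:,:2].mean(0))
b=(P[...,2]>.07)&(P[...,2]<.082)&(P[...,0]>.5)&(P[...,0]<.6)&(abs(P[...,1])<.06)
print('ringcloud',cv2.minEnclosingCircle((P[b][:,:2]*1000).astype(np.float32)))
E
```

```text
[ 0.39509853 -0.02687149  0.34253124] 390.7970074348943 -0.08547828935208697
mat ((523.1770629882812, 129.95620727539062), (186.5459442138672, 118.66508483886719), 2.3023757934570312)
ring (array([550.43634319, -11.98073896]), np.float64(37.37562221737836))
knob (array([481.07233153, -19.86182882]), np.float64(12.34004009534626))
panel ((487.1531677246094, -18.25218391418457), (41.03826904296875, 41.787044525146484), 7.0067548751831055)
nosecloud ((478.0627136230469, -19.705530166625977), (33.880680084228516, 51.951202392578125), 0.09970464557409286) [ 0.47597067 -0.01947582]
ringcloud ((552.2077026367188, -11.913573265075684), 38.522212982177734)
```

```bash
python3 to.py .4785,-.0195,.01,97
```

```text
.4785,-.0195,.01,97 [ 0.001 -0.     0.003] [-0.06 -0.46 19.03]
1.95 [ 0.4775 -0.0151  0.2003] [-0.34  0.56  0.04] 1.002997289682561 0.0 [-0.21  0.29  0.17  2.02 -0.07  0.84  1.7 ]
```

send_rows(
  motion=[0,0,0.002,-0.05,-0.45,4,-1,0,0,0.002,-0.05,-0.45,8,-1,0,0,0.002,-0.05,-0.45,12,-1,0,0,0.002,-0.05,-0.45,15,-1,0,0,0.002,-0.05,-0.45,17,-1,0,0,0.002,-0.05,-0.45,18.5,-1,0,0,0.002,-0.05,-0.45,19,-1,0,0,0.002,-0.05,-0.45,19,-1],
  grip_force=25,
)

```text
time: 2.62
eef_pos: [0.4779, -0.02, 0.0095]
tool_rot: [[-0.993, -0.122, -0.002], [-0.122, 0.993, 0.0], [0.002, 0.001, -1.0]]
contact_force: [0.5, 0.2, -0.2]
opening: 1.003
grip_force: 0.0
```

send_rows(
  motion=[0,0,0,0,0,0,0,0,0,0,0,0,0,1,0,0,0,0,0,0,1,0,0,0,0,0,0,1,0,0,0,0,0,0,1,0,0,0,0,0,0,1,0,0,0,0,0,0,1,0,0,0,0,0,0,1],
)

```text
time: 3.28
eef_pos: [0.4797, -0.0207, 0.0116]
tool_rot: [[-0.993, -0.121, 0.002], [-0.121, 0.993, 0.001], [-0.002, 0.0, -1.0]]
contact_force: [-0.7, 1.2, 5.8]
opening: 0.576
grip_force: 25.5
```

```bash
python3 to.py .4785,-.0195,.01,97
```

```text
.4785,-.0195,.01,97 [ 0.     0.002 -0.001] [0.11 0.13 0.16]
3.2833 [ 0.4797 -0.0207  0.0116] [-0.71  1.25  5.84] 0.57608563364933 25.525939464569092 [-0.13  0.64  0.1   2.1  -0.15  0.41  1.78]
```

send_rows(
  motion=[0,0,0.01,-0.02,0.5,0,1,0,0,0.02,-0.04,1.0,0,1,0,0,0.03,-0.05,1.5,0,1,0,0,0.04,-0.07,2.0,0,1,0,0,0.05,-0.09,2.5,0,1,0,0,0.06,-0.11,3.0,0,1,0,0,0.072,-0.12,3.5,0,1,0,0,0.084,-0.14,4.0,0,1],
)

```text
time: 3.95
eef_pos: [0.4769, 0.0158, 0.0117]
tool_rot: [[-1.0, -0.031, 0.003], [-0.031, 1.0, -0.003], [-0.003, -0.003, -1.0]]
contact_force: [1.2, -9.8, 4.6]
opening: 0.579
grip_force: 25.7
```

```bash
python3 to.py .4663,.1282,.012,92.2; python3 - <<'E'
from m import *
c=cam('top'); k=contour(blob(c['pixels'].max(2)<90,(300,216)));print('ring',circ(toplane(c,k,.074)),k.min(0),k.max(0))
E
```

```text
.4663,.1282,.012,92.2 [-0.003  0.003 -0.007] [ 0.71 11.27 -0.07]
3.95 [0.4769 0.0158 0.0117] [ 1.17 -9.79  4.65] 0.578920548198197 25.689655244350433 [-0.24  0.63  0.13  2.11 -0.2   0.41  1.65]
ring (array([303.7008146 ,  80.84265964]), np.float64(199.90035942171508)) [173 193] [383 479]
```

send_rows(
  motion=[0,0,0,0.03,0.5,0,1,0,0,0,0.06,1.0,0,1,0,0,0,0.09,1.4,0,1,0,0,0,0.12,1.8,0,1,0,0,0,0.15,2.2,0,1,0,0,0,0.17,2.6,-0.03,1,0,0,0,0.2,3.0,-0.08,1,0,0,0,0.22,3.4,-0.1,1],
)

```text
time: 4.67
eef_pos: [0.4721, 0.05, 0.012]
tool_rot: [[-1.0, -0.031, 0.001], [-0.031, 1.0, -0.002], [-0.001, -0.002, -1.0]]
contact_force: [-0.6, -13.8, 5.5]
opening: 0.578
grip_force: 28.3
```

```bash
python3 to.py .4663,.1282,.012,92.2; python3 - <<'E'
from h import *; import pickle
c=cam('scene'); cv2.imwrite('pics/s2.png',cv2.resize(c['pixels'][180:380,230:500],(800,592))[:,:,::-1])
E
```

```text
.4663,.1282,.012,92.2 [-0.002  0.001 -0.007] [ 0.33  7.84 -0.02]
4.6667 [0.4721 0.05   0.012 ] [ -0.6  -13.78   5.5 ] 0.577720951391763 28.269048035144806 [-0.32  0.63  0.14  2.11 -0.21  0.41  1.59]
```

View pics/s2.png

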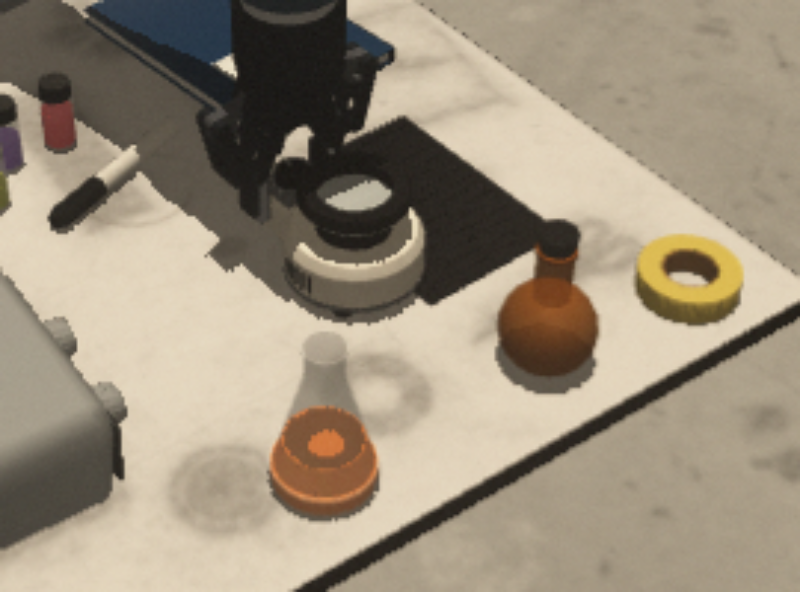

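The crop shows the mixer (355,240) held by the nose, with its left feet starting onto the mat. All is upright, so I'll continue.

send_rows(
  motion=[0,0,0,0.02,0.5,0,1,0,0,0,0.04,1.0,0,1,0,0,0,0.06,1.5,0,1,0,0,0,0.08,2.0,0,1,0,0,0,0.1,2.5,0,1,0,0,0,0.12,3.0,-0.03,1,0,0,0,0.14,3.5,-0.08,1,0,0,0,0.16,4.0,-0.1,1],
)

```text
time: 5.38
eef_pos: [0.4703, 0.0903, 0.0136]
tool_rot: [[-0.999, -0.032, 0.003], [-0.032, 0.999, -0.002], [-0.003, -0.002, -1.0]]
contact_force: [1.9, -7.3, 4.4]
opening: 0.584
grip_force: 27.9
```

```bash
python3 to.py .4663,.1282,.012,92.2
```

```text
.4663,.1282,.012,92.2 [-0.002  0.003 -0.007] [0.28 3.81 0.15]
5.3833 [0.4703 0.0903 0.0136] [ 1.95 -7.33  4.35] 0.5835088226676571 27.933833599090576 [-0.41  0.63  0.15  2.11 -0.22  0.41  1.52]
```

send_rows(
  motion=[0,0,0,0.04,0.5,0,1,0,0,0,0.08,1.0,0,1,0,0,0,0.12,1.5,0,1,0,0,0,0.16,2.0,0,1,0,0,0,0.2,2.5,0,1,0,0,0,0.24,3.0,0,1,0,0,0,0.26,3.4,0,1,0,0,0,0.28,3.8,0,1],
)

```text
time: 6.05
eef_pos: [0.4662, 0.1271, 0.0136]
tool_rot: [[-1.0, -0.031, 0.002], [-0.031, 1.0, -0.003], [-0.002, -0.003, -1.0]]
contact_force: [0.6, -11.4, 8.8]
opening: 0.581
grip_force: 28.4
```

send_rows(
  motion=[0,0,0,0,0,0,1,0,0,0,0,0,0,1],
)

```text
time: 6.22
eef_pos: [0.4661, 0.1282, 0.0136]
tool_rot: [[-0.999, -0.032, 0.002], [-0.032, 0.999, -0.002], [-0.002, -0.002, -1.0]]
contact_force: [2.1, -7.4, 7.8]
opening: 0.583
grip_force: 28.2
```

send_rows(
  motion=[0,0,0,0,0,0,-1,0,0,0,0,0,0,-1,0,0,0,0,0,0,-1,0,0,0,0,0,0,-1,0,0,0,0,0,0,-1,0,0,0,0,0,0,-1,0,0,0,0,0,0,-1],
)

```text
time: 6.8
eef_pos: [0.4647, 0.1305, 0.0124]
tool_rot: [[-0.999, -0.036, -0.0], [-0.036, 0.999, 0.0], [0.0, 0.0, -1.0]]
contact_force: [-0.3, 0.3, -0.6]
opening: 1.0
grip_force: 0.0
```

```bash
python3 to.py .4663,.1282,.25,92.2
```

```text
.4663,.1282,.25,92.2 [ 0.    -0.    -0.002] [ -0.15  -0.24 -23.76]
6.8 [0.4647 0.1305 0.0124] [-0.26  0.26 -0.63] 0.9998194520326443 0.0 [-0.49  0.64  0.16  2.1  -0.23  0.42  1.45]
```

send_rows(
  motion=[0,0,0,0,0,-3,-1,0,0,0,0,0,-7,-1,0,0,0,0,0,-11,-1,0,0,0,0,0,-15,-1,0,0,0,0,0,-19,-1,0,0,0,0,0,-22,-1,0,0,0,0,0,-23.5,-1,0,0,0,0,0,-23.5,-1],
)

```text
time: 7.47
eef_pos: [0.4669, 0.1311, 0.2512]
tool_rot: [[-0.999, -0.036, 0.006], [-0.036, 0.999, 0.003], [-0.007, 0.003, -1.0]]
contact_force: [2.0, -0.0, -0.2]
opening: 1.002
grip_force: 0.0
```

send_rows(
  motion=[0,0,0,0,0,0,-1,0,0,0,0,0,0,-1],
)

```text
time: 7.63
eef_pos: [0.4639, 0.1302, 0.2463]
tool_rot: [[-0.999, -0.036, -0.002], [-0.036, 0.999, -0.001], [0.002, -0.001, -1.0]]
contact_force: [0.8, -0.4, -0.7]
opening: 1.001
grip_force: 0.0
```

```bash
python3 - <<'E'
from h import *; import pickle
for n in('wrist','top','scene'):
    c=cam(n); save(c,n+'2.png'); pickle.dump(dict(c),open(n+'2.pkl','wb'))
E
python3 to.py .68,.103,.2,92.2
```

```text
.68,.103,.2,92.2 [-0.001 -0.002 -0.002] [-21.51  -3.48   4.56]
7.7833 [0.4639 0.1301 0.2461] [ 0.   -0.46 -0.25] 0.9960965222956728 0.0 [-0.62  0.23  0.29  1.97 -0.08  0.95  1.32]
```

View pics/wrist2.png

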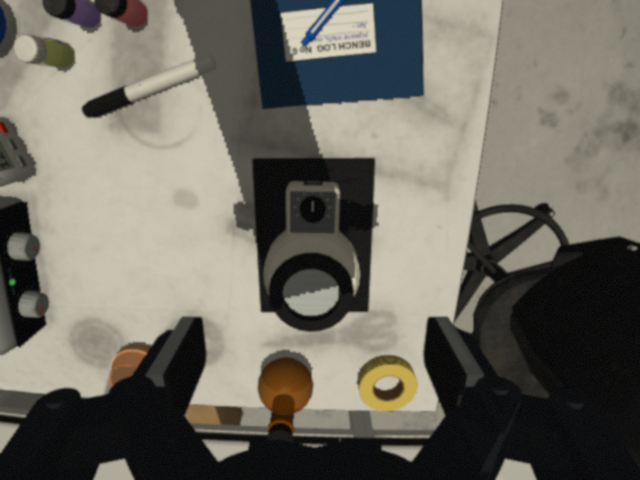

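The wrist view shows the mixer standing on the mat. The mat corners are near (253,158), (375,158), (368,311) and (261,312), the ring is at (312,292), the nose panel at (313,212), and the round flask at (285,385).

```bash
python3 - <<'E'
from m import *
import pickle
W=pickle.load(open('wrist2.pkl','rb'));T=pickle.load(open('top2.pkl','rb'))
p=toplane(W,[(253,158),(375,158),(368,311),(261,312)],.001)*1000; print('mat corners',p[:,:2].round(1).tolist(),p.mean(0)[:2])
g=W['pixels'].max(2)
def sub(t,x0,x1,y0,y1):
    m=np.zeros_like(g); m[y0:y1,x0:x1]=g[y0:y1,x0:x1]<t; return m
k=contour(blob(sub(45,290,335,190,226),(313,208))); kn=circ(toplane(W,k,.051)); print('knob',kn)
k=contour(blob(sub(100,288,340,188,236),(298,230))); pa=cv2.minAreaRect((toplane(W,k,.038)[:,:2]*1000).astype(np.float32)); print('panel',pa)
# hole: bright disc inside ring
m=np.zeros_like(g); m[258:330,275:352]=g[258:330,275:352]>75
P=cloud(W)
b=(P[...,2]>.071)&(P[...,2]<.084)&(P[...,0]>.48)&(P[...,0]<.6)&(abs(P[...,1]-.13)<.06)
q=(P[b][:,:2]*1000).astype(np.float32); print('ringcloud',cv2.minEnclosingCircle(q),np.median(P[b][:,2]))
k=contour(b.astype(np.uint8)); print('ringfit',circ(toplane(W,k,.076)))
b=(P[...,2]>.02)&(P[...,2]<.09)&(P[...,0]<.6)&(abs(P[...,1]-.13)<.07)
# top view ring
P=cloud(T); b=(P[...,2]>.071)&(P[...,2]<.085)&(P[...,0]>.47)&(P[...,0]<.6)&(abs(P[...,1]-.13)<.06)
print('T',b.sum()); 
if b.sum()>50: print(cv2.minEnclosingCircle((P[b][:,:2]*1000).astype(np.float32)),circ(toplane(T,contour(b.astype(np.uint8)),.076)))
E
```

```text
mat corners [[431.4, 67.6], [427.1, 187.6], [596.7, 194.3], [602.4, 74.0]] [514.40596018 130.85625086]
knob (array([469.16747859, 127.23289024]), np.float64(17.839968715406762))
panel ((474.35528564453125, 128.75726318359375), (45.01062774658203, 48.21672821044922), 2.055666208267212)
ringcloud ((539.6590576171875, 128.86770629882812), 38.446044921875) 0.07737023101643387
ringfit (array([539.06752679, 128.81905585]), np.float64(38.214491880382546))
T 238
((541.8519287109375, 120.452392578125), 35.50468063354492) (array([547.72950725, 119.10289597]), np.float64(23.583742983876917))
```

send_rows(
  motion=[0,0,0,-4,-0.8,-0.3,-1,0,0,0,-8,-1.6,-0.3,-1,0,0,0,-11,-2.2,-0.3,-1,0,0,0,-13,-2.8,-0.3,-1,0,0,0,-13.5,-3,-0.3,-1,0,0,0,-13.5,-3,-0.3,-1,0,0,0,-13.5,-3,-0.3,-1],
)

```text
time: 8.37
eef_pos: [0.5995, 0.1054, 0.2494]
tool_rot: [[-0.999, -0.036, -0.002], [-0.036, 0.999, -0.0], [0.002, -0.0, -1.0]]
contact_force: [0.0, -1.1, -0.6]
opening: 0.997
grip_force: 0.0
```

```bash
python3 - <<'E'
from m import *; import pickle
c=cam('wrist'); save(c,'w3.png'); pickle.dump(dict(c),open('w3.pkl','wb'))
P=cloud(c); g=c['pixels'].max(2)
b=(P[...,2]>.096)&(P[...,2]<.115)&(abs(P[...,0]-.68)<.05)&(abs(P[...,1]-.103)<.05)
print(b.sum(),P[b].mean(0),circ(toplane(c,contour(b.astype(np.uint8)),.106)), np.median(P[b][:,2]))
b=(P[...,2]>.015)&(P[...,2]<.05)&(abs(P[...,0]-.68)<.05)&(abs(P[...,1]-.103)<.05)
q=P[b];A=np.c_[2*q,np.ones(len(q))]; x=np.linalg.lstsq(A,(q**2).sum(1),rcond=None)[0]; print('sphere',x[:3]*1000,np.sqrt(x[3]+x[:3]@x[:3])*1000,len(q))
E
python3 to.py .68,.103,.2,92
```

```text
767 [0.68055173 0.10364427 0.1051782 ] (array([680.20839275, 103.63106019]), np.float64(13.540181560134394)) 0.10559202406363977
sphere [681.90832756 103.62710497  26.27616679] 31.675699901575385 1629
.68,.103,.2,92 [ 0.    -0.002  0.002] [-8.07 -0.57  4.96]
8.4167 [0.5993 0.1057 0.2497] [ 0.29  0.78 -0.07] 0.9998121075912215 0.0 [-0.48  0.46  0.31  1.65 -0.16  1.06  1.49]
```

View pics/w3.png

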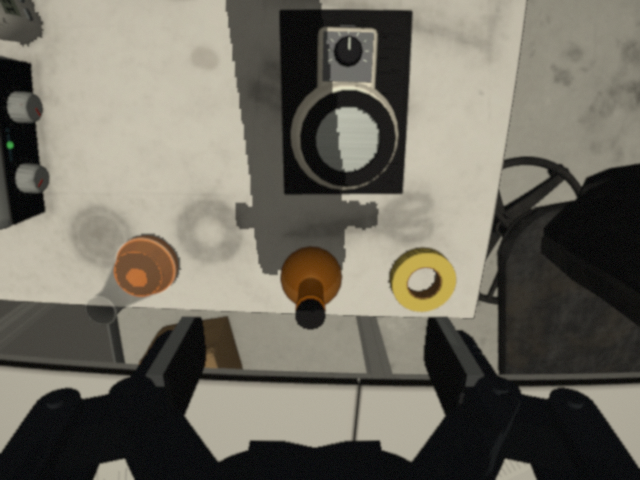

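The wrist view shows the flask's bulb at (311,277) and stopper at (310,312). The mixer stands fully inside the mat, and there is open space around the flask's neck.

```bash
python3 - <<'E'
from m import *; import pickle
W=pickle.load(open('w3.pkl','rb'))
P=cloud(W); b=(P[...,2]>.071)&(P[...,2]<.084)&(P[...,0]>.48)&(P[...,0]<.6)&(abs(P[...,1]-.13)<.06)
print(circ(toplane(W,contour(b.astype(np.uint8)),.076)),np.median(P[b][:,2]))
p=toplane(W,[(280,10),(412,12),(403,193),(286,193)],.001)*1000; print('mat',p[:,:2].round(1).tolist(),p.mean(0)[:2])
from to import to
print(to(.681,.1036,.17,92))
E
```

```text
(array([540.21971021, 128.52300292]), np.float64(37.57937967788231)) 0.07750343861751557
mat [[432.3, 67.4], [428.8, 187.2], [597.1, 194.9], [601.5, 75.6]] [514.91826615 131.26908981]
(array([ 0.   , -0.002,  0.002]), array([-8.18, -0.52,  7.96]))
```

send_rows(
  motion=[0,0,0,-3,-0.2,0.5,-1,0,0,0,-6,-0.4,2,-1,0,0,0,-7.7,-0.5,4.5,-1,0,0,0,-8.15,-0.52,7,-1,0,0,0,-8.15,-0.52,8,-1,0,0,0,-8.15,-0.52,8,-1,0,0,0,-8.15,-0.52,8,-1,0,0,0,-8.15,-0.52,8,-1],
)

```text
time: 9.08
eef_pos: [0.6826, 0.1035, 0.1725]
tool_rot: [[-0.999, -0.037, 0.002], [-0.037, 0.999, 0.001], [-0.002, 0.001, -1.0]]
contact_force: [0.0, 0.9, 0.4]
opening: 1.0
grip_force: 0.0
```

```bash
python3 to.py .681,.1036,.058,92.2
```

```text
.681,.1036,.058,92.2 [ 0.001  0.002 -0.002] [1.800e-01 1.000e-02 1.145e+01]
9.0833 [0.6826 0.1035 0.1725] [0.04 0.9  0.44] 0.9997495263795272 0.0 [-0.4   0.68  0.29  1.48 -0.22  1.01  1.55]
```

send_rows(
  motion=[0,0,0,0,0,3,-1,0,0,0,0,0,6,-1,0,0,0,0,0,9,-1,0,0,0,0,0,10.5,-1,0,0,0,0,0,11.2,-1,0,0,0,0,0,11.2,-1,0,0,0,0,0,11.2,-1,0,0,0,0,0,11.2,-1],
)

```text
time: 9.75
eef_pos: [0.6841, 0.1032, 0.0608]
tool_rot: [[-0.999, -0.036, 0.004], [-0.036, 0.999, 0.001], [-0.004, 0.0, -1.0]]
contact_force: [0.0, -0.7, -0.1]
opening: 1.0
grip_force: 0.0
```

```bash
python3 to.py .681,.1036,.058,92.2
```

```text
.681,.1036,.058,92.2 [ 0.     0.004 -0.002] [0.31 0.05 0.28]
9.75 [0.6841 0.1032 0.0608] [ 0.05 -0.67 -0.11] 1.0001486656485377 0.0 [-0.38  0.82  0.26  1.53 -0.25  0.82  1.58]
```

send_rows(
  motion=[0,0.004,0,0.3,0.03,0.25,-1,0,0.004,0,0.3,0.03,0.25,-1,0,0.004,0,0.3,0.03,0.25,-1,0,0.004,0,0.3,0.03,0.25,-1],
)

```text
time: 10.08
eef_pos: [0.6796, 0.1033, 0.0563]
tool_rot: [[-0.999, -0.036, -0.003], [-0.036, 0.999, 0.0], [0.003, 0.0, -1.0]]
contact_force: [0.4, -0.1, -0.1]
opening: 1.0
grip_force: 0.0
```

```bash
python3 to.py .681,.1036,.058,92.2
```

```text
.681,.1036,.058,92.2 [ 0.    -0.003 -0.002] [-0.14  0.03 -0.17]
10.0833 [0.6796 0.1033 0.0563] [ 0.41 -0.12 -0.09] 0.999813315485722 0.0 [-0.38  0.82  0.25  1.54 -0.25  0.82  1.58]
```

send_rows(
  motion=[0,-0.003,0,-0.13,0.03,-0.15,-1,0,-0.003,0,-0.13,0.03,-0.15,-1,0,-0.003,0,-0.13,0.03,-0.15,1,0,-0.003,0,-0.13,0.03,-0.15,1,0,-0.003,0,-0.13,0.03,-0.15,1,0,-0.003,0,-0.13,0.03,-0.15,1,0,-0.003,0,-0.13,0.03,-0.15,1,0,-0.003,0,-0.13,0.03,-0.15,1],
  grip_force=40,
)

```text
time: 10.75
eef_pos: [0.6807, 0.1037, 0.0575]
tool_rot: [[-0.999, -0.036, -0.001], [-0.036, 0.999, 0.0], [0.001, 0.0, -1.0]]
contact_force: [0.3, 0.5, 1.1]
opening: 0.279
grip_force: 39.1
```

send_rows(
  motion=[0,0,0,0,0,0,1,0,0,0,0,0,0,1,0,0,0,0,0,0,1,0,0,0,0,0,0,1],
)

```text
time: 11.08
eef_pos: [0.6807, 0.1037, 0.0574]
tool_rot: [[-0.999, -0.036, -0.001], [-0.036, 0.999, 0.0], [0.001, 0.0, -1.0]]
contact_force: [-0.7, 0.9, 1.0]
opening: 0.274
grip_force: 39.1
```

```bash
python3 to.py .681,.1036,.2,92.2
```

```text
.681,.1036,.2,92.2 [ 0.    -0.001 -0.002] [-2.000e-02 -1.000e-02 -1.426e+01]
11.0833 [0.6807 0.1037 0.0574] [-0.67  0.88  1.02] 0.2740543671600774 39.112177938222885 [-0.38  0.82  0.25  1.54 -0.25  0.82  1.58]
```

send_rows(
  motion=[0,0,0,0,0,-1,1,0,0,0,0,0,-3,1,0,0,0,0,0,-5.5,1,0,0,0,0,0,-8,1,0,0,0,0,0,-10.5,1,0,0,0,0,0,-12.5,1,0,0,0,0,0,-13.5,1,0,0,0,0,0,-13.5,1],
)

```text
time: 11.75
eef_pos: [0.6823, 0.1035, 0.1955]
tool_rot: [[-0.999, -0.036, 0.004], [-0.036, 0.999, 0.001], [-0.004, 0.001, -1.0]]
contact_force: [0.1, 0.1, -1.0]
opening: 0.28
grip_force: 39.3
```

send_rows(
  motion=[0,0,0,0,0,0,1,0,0,0,0,0,0,1,0,0,0,0,0,0,1],
)

```text
time: 12.0
eef_pos: [0.6797, 0.1035, 0.1905]
tool_rot: [[-0.999, -0.036, -0.004], [-0.036, 0.999, -0.001], [0.004, -0.001, -1.0]]
contact_force: [-1.1, -0.6, -2.4]
opening: 0.271
grip_force: 39.3
```

```bash
python3 to.py .5398,.1287,.19,92.2
```

```text
.5398,.1287,.19,92.2 [-0.001 -0.004 -0.002] [13.88  3.03  0.1 ]
12.0 [0.6797 0.1035 0.1905] [-1.13 -0.65 -2.39] 0.2713230635380811 39.280642345547676 [-0.41  0.66  0.3   1.47 -0.21  1.05  1.55]
```

send_rows(
  motion=[0,0,0,1.5,0.3,0,1,0,0,0,4,0.8,0,1,0,0,0,7,1.5,0,1,0,0,0,10,2.2,0,1,0,0,0,12.5,2.7,0,1,0,0,0,13.7,2.95,0,1,0,0,0,14,3.02,0,1,0,0,0,14,3.02,0,1],
)

```text
time: 12.67
eef_pos: [0.5391, 0.1289, 0.1921]
tool_rot: [[-0.999, -0.037, -0.002], [-0.037, 0.999, -0.0], [0.002, -0.0, -1.0]]
contact_force: [0.0, -0.5, -1.1]
opening: 0.275
grip_force: 39.2
```

send_rows(
  motion=[0,0,0,0,0,0,1,0,0,0,0,0,0,1,0,0,0,0,0,0,1,0,0,0,0,0,0,1],
)

```text
time: 13.0
eef_pos: [0.5405, 0.1283, 0.1924]
tool_rot: [[-0.999, -0.036, -0.001], [-0.036, 0.999, -0.0], [0.001, -0.0, -1.0]]
contact_force: [-0.2, 0.1, -1.4]
opening: 0.278
grip_force: 39.2
```

```bash
python3 to.py .5398,.1287,.14,92.2; python3 - <<'E'
from m import *; import pickle
c=cam('wrist'); save(c,'w4.png'); pickle.dump(dict(c),open('w4.pkl','wb'))
c=cam('scene'); pickle.dump(dict(c),open('s4.pkl','wb')); cv2.imwrite('pics/s4.png',cv2.resize(c['pixels'][160:360,250:520],(800,592))[:,:,::-1])
E
```

```text
.5398,.1287,.14,92.2 [-0.    -0.001 -0.003] [0.06 0.04 5.24]
13.0 [0.5405 0.1283 0.1924] [-0.18  0.13 -1.4 ] 0.2782929956081746 39.200222454965115 [-0.55  0.43  0.3   1.84 -0.16  0.89  1.44]
```

View pics/w4.png

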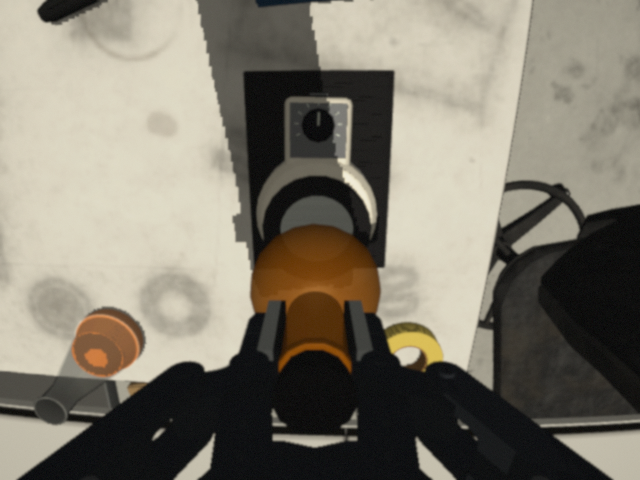

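View pics/s4.png

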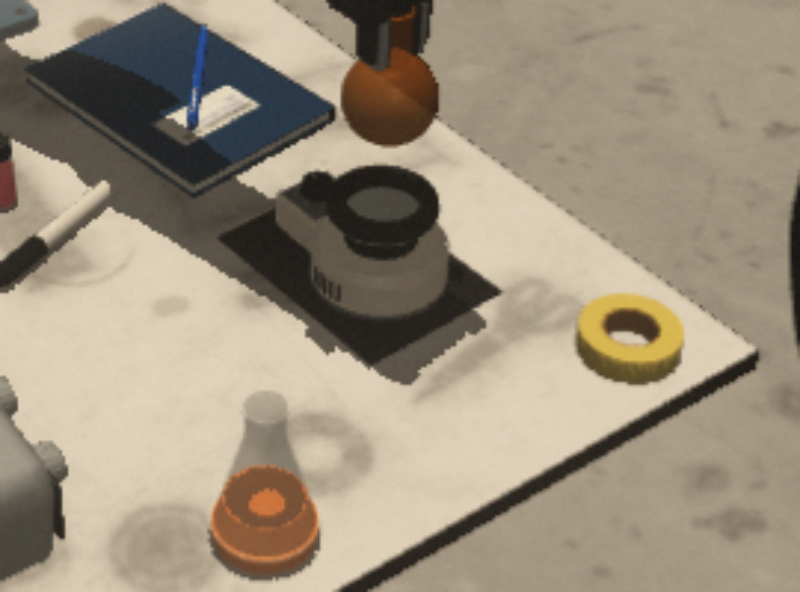

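The views show the flask held upright above the ring: scene crop bulb (390,97), ring (383,203); wrist view bulb (315,280), ring (315,225). The whole mixer is on the mat. I'll check the relative alignment within one camera.

```bash
python3 - <<'E'
from m import *; import pickle
for n in('w4','s4'):
    c=pickle.load(open(n+'.pkl','rb')); P=cloud(c); h=cv2.cvtColor(c['pixels'],cv2.COLOR_RGB2HSV)
    near=(abs(P[...,0]-.54)<.06)&(abs(P[...,1]-.13)<.06)
    b=near&(h[...,1]>130)&(P[...,2]>.13)&(P[...,2]<.188)
    q=P[b];A=np.c_[2*q,np.ones(len(q))]; x=np.linalg.lstsq(A,(q**2).sum(1),rcond=None)[0]; print(n,'sphere',x[:3]*1000,np.sqrt(x[3]+x[:3]@x[:3])*1000,len(q))
    b=near&(P[...,2]>.0715)&(P[...,2]<.084)&(h[...,2]<100)
    q=P[b]; f=cv2.minEnclosingCircle((q[:,:2]*1000).astype(np.float32)); print('ring',len(q),f,np.median(q[:,2]), circ(toplane(c,contour(b.astype(np.uint8)),.076)))
E
```

```text
w4 sphere [542.20861753 127.82089199 161.49295426] 31.565569939937006 7148
ring 3099 ((539.913818359375, 128.7314453125), 38.432682037353516) 0.0773734208363488 (array([537.01977782, 128.53477994]), np.float64(32.36370459079515))
s4 sphere [543.55080663 126.62704941 161.31636925] 30.237298028113827 696
ring 466 ((542.5034790039062, 126.63392639160156), 39.14420700073242) 0.07605211163593234 (array([543.50569352, 126.05184374]), np.float64(38.07782370257349))
```

send_rows(
  motion=[0,0,0,0.15,0.05,0.5,1,0,0,0,0.15,0.05,1.5,1,0,0,0,0.15,0.05,3,1,0,0,0,0.15,0.05,4.2,1,0,0,0,0.15,0.05,5,1,0,0,0,0.15,0.05,5.5,1,0,0,0,0.15,0.05,5.5,1,0,0,0,0.15,0.05,5.5,1],
)

```text
time: 13.77
eef_pos: [0.5383, 0.1291, 0.1374]
tool_rot: [[-0.999, -0.036, -0.001], [-0.036, 0.999, -0.0], [0.001, -0.0, -1.0]]
contact_force: [0.3, -0.3, -1.7]
opening: 0.274
grip_force: 39.2
```

send_rows(
  motion=[0,0,0,0,0,0,1,0,0,0,0,0,0,1,0,0,0,0,0,0,1,0,0,0,0,0,0,1],
)

```text
time: 14.1
eef_pos: [0.5385, 0.1293, 0.138]
tool_rot: [[-0.999, -0.036, -0.0], [-0.036, 0.999, 0.0], [0.0, 0.0, -1.0]]
contact_force: [-0.1, -0.1, -1.5]
opening: 0.282
grip_force: 39.2
```

send_rows(
  motion=[0,0,0,0,0,0.15,1,0,0,0,0,0,0.3,1,0,0,0,0,0,0.45,1,0,0,0,0,0,0.6,1,0,0,0,0,0,0.75,1,0,0,0,0,0,0.85,1,0,0,0,0,0,0.85,1,0,0,0,0,0,0.85,1],
)

```text
time: 14.77
eef_pos: [0.5382, 0.1292, 0.129]
tool_rot: [[-0.999, -0.036, -0.001], [-0.036, 0.999, -0.0], [0.001, 0.0, -1.0]]
contact_force: [0.0, -0.3, -1.9]
opening: 0.274
grip_force: 39.3
```

send_rows(
  motion=[0,0,0,0,0,0.08,1,0,0,0,0,0,0.16,1,0,0,0,0,0,0.24,1,0,0,0,0,0,0.3,1,0,0,0,0,0,0.3,1,0,0,0,0,0,0.3,1],
)

```text
time: 15.27
eef_pos: [0.5386, 0.1293, 0.1263]
tool_rot: [[-0.999, -0.036, -0.0], [-0.036, 0.999, 0.0], [0.0, 0.0, -1.0]]
contact_force: [-0.2, 0.3, 2.6]
opening: 0.277
grip_force: 39.4
```

send_rows(
  motion=[0,0,0,0,0,0.08,1,0,0,0,0,0,0.16,1,0,0,0,0,0,0.24,1,0,0,0,0,0,0.3,1,0,0,0,0,0,0.3,1,0,0,0,0,0,0.3,1],
)

```text
time: 15.77
eef_pos: [0.5385, 0.1292, 0.1232]
tool_rot: [[-0.999, -0.036, -0.0], [-0.036, 0.999, 0.0], [0.0, 0.0, -1.0]]
contact_force: [0.3, 0.4, 3.7]
opening: 0.28
grip_force: 39.6
```

send_rows(
  motion=[0,0,0,0,0,0.08,1,0,0,0,0,0,0.16,1,0,0,0,0,0,0.24,1,0,0,0,0,0,0.32,1,0,0,0,0,0,0.4,1,0,0,0,0,0,0.45,1,0,0,0,0,0,0.45,1,0,0,0,0,0,0.45,1],
)

```text
time: 16.43
eef_pos: [0.5386, 0.1293, 0.1189]
tool_rot: [[-0.999, -0.036, -0.0], [-0.036, 0.999, 0.0], [0.0, 0.0, -1.0]]
contact_force: [0.2, 0.1, 7.0]
opening: 0.276
grip_force: 39.8
```

```bash
python3 - <<'E'
from m import *
f=[]
for i in range(4):
    c=cam('scene'); f.append(state()['contact_force'][2])
s=state(); print(s['eef_pos'].round(4),np.mean(f),s['grip_force'],s['tool_rot'].round(4)[:,2])
w=cam('wrist')
for n,c in(('s',c),('w',w)):
    P=cloud(c); h=cv2.cvtColor(c['pixels'],cv2.COLOR_RGB2HSV)
    near=(abs(P[...,0]-.54)<.05)&(abs(P[...,1]-.13)<.05)
    b=near&(h[...,1]>130)&(P[...,2]>.08)&(P[...,2]<.116)
    q=P[b];A=np.c_[2*q,np.ones(len(q))]; x=np.linalg.lstsq(A,(q**2).sum(1),rcond=None)[0]; print(n,'sphere',x[:3]*1000,np.sqrt(x[3]+x[:3]@x[:3])*1000,len(q))
    b=near&(P[...,2]>.06)&(P[...,2]<.084)&(h[...,2]<100)&(h[...,1]<110)
    q=P[b]; print('ring z',len(q),np.percentile(q[:,2],[10,50,75,90]))
cv2.imwrite('pics/s5.png',cv2.resize(cam('scene')['pixels'][160:360,250:520],(800,592))[:,:,::-1])
E
```

```text
[0.5386 0.1293 0.1189] 7.278260784187065 39.75136265158653 [-2.e-04  3.e-04 -1.e+00]
s sphere [542.07927759 127.06276854  88.38044254] 29.877132209985895 590
ring z 333 [0.06228661 0.06654077 0.06789177 0.0688622 ]
w sphere [540.34519489 128.7465036   88.01936783] 31.63679091236224 7943
ring z 3551 [0.06507438 0.06816364 0.06869927 0.06910561]
```

View pics/s5.png

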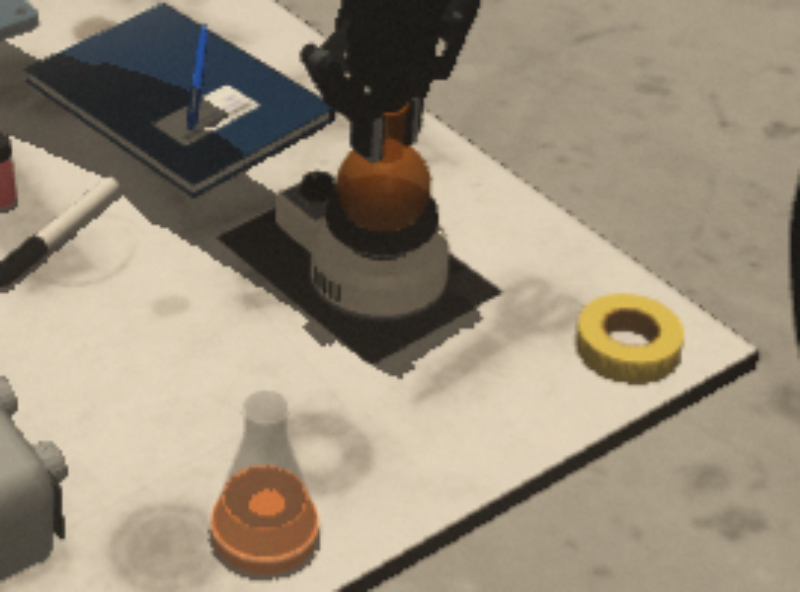

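The crop shows the flask upright in the ring at (385,190), the mixer on the mat and the fingers clear of it. The spring force is about 8.7 N and the ring has dropped about 8 to 9 mm, so I'm handing in.

```bash
python3 -c "
from h import *
print(close_job())"
```

```text
the job is handed in; nothing more can be done
None
```

The job is handed in: the mixer stands with all four feet on the mat, and the round flask is seated upright in its ring and held pressed down about 8–9 mm, with the gripper clear of the mixer and the conical flask and tape roll left alone (about 17 s used).

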